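# Show the stitching iron to the bench camera

### The arm

A 6-joint arm with a two-finger parallel gripper is mounted at the origin on the work surface. World frame = base frame: x ahead of the robot, y to its left, z up, the work surface at z = 0. Lengths are in m, angles in rad, forces in N, time in s.
With the tool pointing down it reaches from about 0.325 to 0.775 m from the base axis. Payload 5.5 kg.
Tool frame: the origin (TCP) lies midway between the tips of the shut fingers; the grasp point (between the pads) lies arm.pinch_z behind it (arm.pinch_z is the distance from the TCP to the grasp point, in m); z points along the fingers, y is the line along which they close (so a half turn about z gives the same grasp; the last joint's range is limited). The gripper opens to 85 mm and grips with 20 to 120 N. Pads are 22 mm wide; open, the fingers measure 114 mm over their backs; the gripper's body (76 mm by 85 mm) begins 54 mm behind the grasp point. The pads swing forward as they close: fully open they stand 13 mm farther back than shut.
Start: joints at [1.066, 0.091, 1.231, -0, 1.82, -0.057], TCP at [0.26, 0.541, 0.231] pointing down, gripper open.
Joint ranges: [-2.87, 2.87], [-0.86, 2.18], [0.17, 2.46], [-1.51, 4.65], [0.06, 2.69], [-2.65, 2.65]. Speed limits (rad/s): [2.57, 2.57, 3.01, 3.14, 3.14, 3.14].

### API

Orientations are given as a rotation vector (axis times angle).
In Python, from plant import arm, cams, finish_job gives the robot as it stands.
- The arm moves only by the tool send_rows, never from a script. Its argument "steps" is a list of rows, each a list of 7 numbers: the turn, a rotation vector about the tool's x, y, z in degrees, then the shift along the tool's x, y, z in mm, then the opening, from 0 (shut) to 1 (fully open). In form: [[wx, wy, wz, tx, ty, tz, fingers], ...]. A call has 1 to 8 rows; each row is the pose to reach, as a shift and turn from the pose commanded when the call began, along the tool's axes at that moment; what a row does not reach only later rows make up. A row lasts 1/8 s, in which the tool goes at most 62.5 mm and 10.7 degrees, less where a joint would pass 70% of its speed; a pose out of reach is approached as far as the arm can. A call with a gripper value outside its range is refused whole. The fingers move at their own pace and stop on an object; "force" is the grip in N (left out, the last holds). Time passes only in rows, so rows that repeat a pose let the fingers close. It gives the time, the measured TCP pose, the force, the opening and the grip force at its end, in the units of the state.
- arm.get_obs(): the state, without advancing time (a new reading comes with each control period).
- cams.grab_frame(name): name is "scene" or "top" or "wrist"; returns the picture (480x640x3 uint8, blue, green, red); there is no depth.
- cams.camera_info(name): a dict with "vertical_fov" (degrees; the focal length in pixels is half the picture's height over the tangent of half this angle, whatever the lens; pixels are square), "cx", "cy" (the principal point, pixels), "camera_from_world" (4x4, takes a point from world to camera coordinates). Camera axes: x right, y down, z forward; pixel columns grow to the right and rows downward; lengths in m; the calibration is good to about 2 mm. A picture is of the moment at which its call begins: read the wrist's pose just before it. camera_info takes no time and is no camera call; for the wrist camera it gives the pose at the moment of the call.
- finish_job(): hands the job in; it is judged then, once.
The state is a dict: "time": time; "qpos": joint angles; "qd": joint speeds; "effort": joint torques, N m; "tool_pos": TCP position; "ee_rot": TCP orientation; "ft_force": force on the tool from outside, world axes, zero at the start; "ft_torque": the same for the moment, N m; "grip_width": finger opening in m; "gripper_force": force on a finger pad.
Only numpy, scipy, OpenCV 4.12 (cv2) and the standard library are available. Lean on these libraries where they do the work, as an engineer would, in place of code of your own. Each camera call takes 0.05 s, during which the arm holds its last target. There are 200 camera calls.

### The job

Push the open drawer of the small bench cabinet fully home so that it is out of the picture. Then lift the all-steel stitching iron with the square shank out of the wooden tool block and hold it up to the inspection camera on the cabinet: upright with the teeth down, the tips of the teeth straight in front of the lens at lens height and 120 mm from the glass, the broad face of the blade square to the lens. Finish while still holding it there, steady in the gripper; leave the two other tools, the thread cone and the hammer where they are and do not touch the camera.

Things in the scene. Friction and masses are not known exactly. Their poses are not given: they have to be found in the camera images.
- cabinet: Small plywood cabinet fixed to the bench, 200 deep (x) x 220 wide (y) x 110 mm high. Origin: centre of its underside. Its -x axis points out of the front, towards the robot side; z is up.
- cabinet_drawer0 (a joint): The cabinet's one drawer: how far it is open, in m; 0 is fully shut. It slides along the cabinet's x axis (opens towards -x) with light friction and stays where it is left. Its face fills the cabinet front.
- cabinet_drawer0_handle (a point): Centre of the drawer's steel bar handle, which lies level along the cabinet's y axis, 120 mm long and 11 mm thick, 72 mm above the bench and 35 mm in front of the drawer's face; moves with the drawer.
- camera: Inspection camera fixed on top of the cabinet: grey housing 60 x 50 x 50 mm on a short foot, with a black lens barrel, 38 mm across, pointing along the cabinet's -x axis; its top is 185 mm above the bench. Origin: centre of the foot, on the cabinet top, 50 mm in front (-x) of the cabinet's middle.
- lens (a point): Middle of the lens glass, 160 mm above the bench. The camera looks along the cabinet's -x axis.
- view (a point): The spot to show: 120 mm straight in front of the lens glass, at the same height; axes as the cabinet.
- block: Wooden tool block fixed to the bench, 70 (x) x 210 (y) x 45 mm high, with three equal slots in a row along its y axis, 70 mm apart, each 32 (x) x 10 (y) mm and 32 mm deep. A tool stands loosely in each slot. Origin: centre of its underside.
- iron: Stitching iron: all steel, 120 mm tall, about 140 g, standing teeth down in a slot. Blade 30 (x) x 8 (y) x 38 mm tall with six teeth at its lower end; then a short shoulder, then a square shank 12 x 12 mm from 48 mm up to the top. Origin: middle of the row of teeth, at the tips. z runs up the shank, x along the row of teeth, y square to the broad faces, which are alike.
- chisel: Bystander tool in the block: same blade, with a round wooden handle 24 mm thick; 106 mm tall. Origin at the middle of its lower edge.
- knob_tool: Bystander tool in the block: same blade, thin round shank and a wooden palm knob 34 mm across; 107 mm tall. Origin at the middle of its lower edge.
- cone: Bystander: pale cone of thread standing on the bench, 60 mm across, 110 mm tall. Origin: centre of its underside.
- hammer: Bystander: hammer lying on the bench. Origin: on its underside, near its middle.

How it is judged:
On the way, in this order (a step that is already met when the one before it is completed fails the run):
1. the drawer is fully shut (value of joint cabinet_drawer0 below 0.008 m), for 0.2 s.
2. the iron is lifted clear of the block in the gripper (z of iron in the frame of block above 0.055 m and contact force between the fingers and iron above 1 N), for 0.2 s.
At the end, for the whole second after the job is handed in: Drawer open less than 8 mm; the iron is held by the fingers alone (over 2 N), at rest, tips of its teeth within 15 mm sideways and in height and 20 mm in distance of the spot 120 mm in front of the lens, upright teeth down within 8 degrees, broad face square to the lens within about 10 degrees (value of joint cabinet_drawer0 below 0.008 m and x of iron in the frame of view between -0.02 and 0.02 m and y of iron in the frame of view between -0.015 and 0.015 m and z of iron in the frame of view between -0.015 and 0.015 m and angle between iron's own z axis and vertical below 0.14 rad and angle between the y axis of iron and the x axis of cabinet, either way round below 0.17 rad and contact force between the fingers and iron above 2 N and contact force between iron and cabinet below 0.1 N and contact force between iron and block below 0.1 N and linear speed of iron below 0.03 m/s and angular speed of iron below 0.2 rad/s); the arm keeps its last pose, push and grip.
It fails at once if the wooden-handled tool is pulled out, tipped or shifted (distance of chisel from where it was at the start of the episode above 0.025 m).
It fails at once if the knobbed tool is pulled out, tipped or shifted (distance of knob_tool from where it was at the start of the episode above 0.025 m).
It fails at once if the thread cone is pulled out, tipped or shifted (distance of cone from where it was at the start of the episode above 0.025 m).
It fails at once if the hammer is pulled out, tipped or shifted (distance of hammer from where it was at the start of the episode above 0.025 m).
It fails at once if the camera is touched (contact force between camera and anything else above 1 N).
It also fails if it takes over 51 s, if anything falls off the work surface, if the arm or the gripper's body presses on something with over 40 N, if the wrist force passes 120 N, or if a joint passes its speed limit or range.

## Working session

There is one attempt and no reset: what is moved stays moved. The work goes in short steps, Python scripts to look and compute and a tool call to move; the robot and the scene stay as the last step left them, time stands still between calls to the robot, and variables do not carry over. Pictures are saved under pics/ and viewed, at most 10 in all, crops included, and the job is handed in when it is done.

Besides the shell and the picture viewer there is one more tool, called after "Emit:" as name([rows], argument=value, ...), one row to a line, values as JSON. send_rows: Moves the arm, as the interface text tells. Its arguments: {"type":"object","properties":{"steps":{"type":"array","items":{"type":"array","items":{"type":"number"}}},"force":{"type":"number"}},"required":["steps"]}

```bash
mkdir -p pics; python3 - <<'E'
from plant import arm,cams
import cv2,numpy as np
np.set_printoptions(precision=4,suppress=True)
o=arm.get_obs();print(o['time'],o['tool_pos'],o['ee_rot'],o['grip_width'],arm.pinch_z)
for n in("scene","top"):
    cv2.imwrite(f'pics/{n}0.png',cams.grab_frame(n));print(n,cams.camera_info(n))
E
```

```text
0.0 [0.2597 0.5406 0.2301] [-0.6974 -3.0626  0.0031] 0.08539338636495461 0.0187
scene {'vertical_fov': 55.10436391906013, 'cx': 316.6843007929693, 'cy': 234.34692629371546, 'camera_from_world': array([[ 0.6564,  0.7544, -0.0067, -0.4712],
       [ 0.3877, -0.345 , -0.8548, -0.0874],
       [-0.6472,  0.5585, -0.5189,  1.456 ],
       [ 0.    ,  0.    ,  0.    ,  1.    ]])}
top {'vertical_fov': 57.91512397540754, 'cx': 312.96938344413627, 'cy': 244.99164663459788, 'camera_from_world': array([[-0.0159, -0.9999, -0.004 ,  0.1129],
       [-0.9906,  0.0163, -0.1358,  0.6171],
       [ 0.1358,  0.0018, -0.9907,  1.0127],
       [ 0.    ,  0.    ,  0.    ,  1.    ]])}
```

View pics/scene0.png

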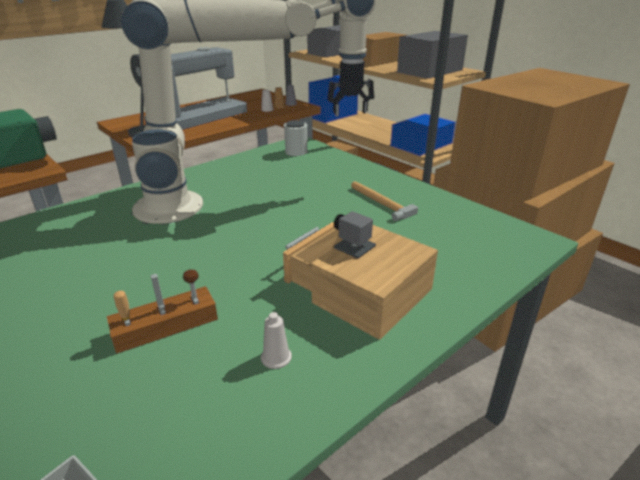

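View pics/top0.png

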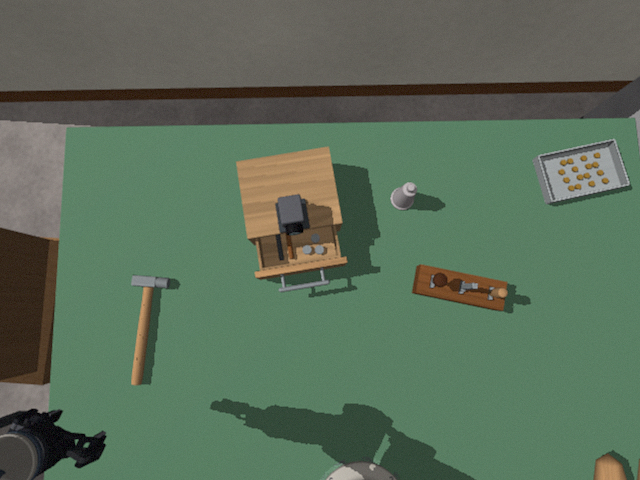

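The scene view shows the iron (grey square shank) as the middle tool of the block, and the cabinet with its drawer open. In the top view the handle is near (303,284), the iron near (470,287), the cabinet's top back corners near (237,160) and (329,149), and the hammer at left.

```bash
python3 - <<'E'
import cv2
i=cv2.imread('pics/top0.png')[140:320,225:520]
cv2.imwrite('pics/c1.png',cv2.resize(i,None,fx=2.7,fy=2.7,interpolation=cv2.INTER_CUBIC))
E
```

```text
(no output)
```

View pics/c1.png

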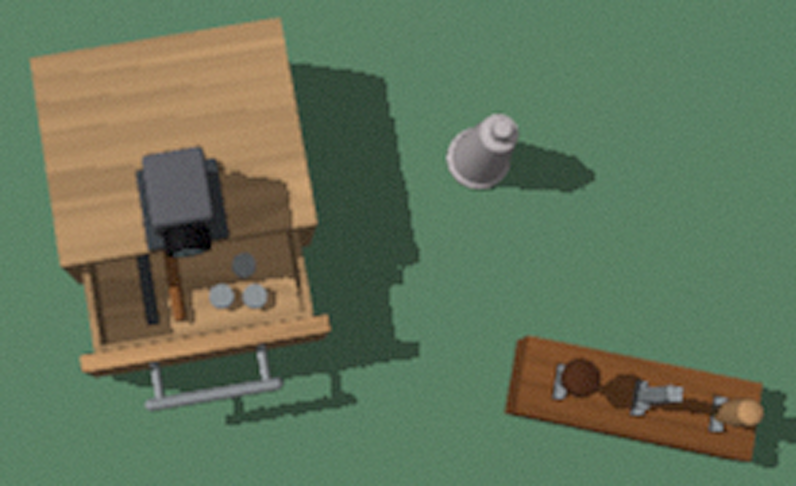

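Crop shows cabinet top corners at (31,60), (281,19), (316,223), (62,266), handle ends (148,404)/(280,383), iron top at (675,394), block top corners roughly (530,338), (762,383), (752,455), (517,407).

```bash
cat > h.py <<'E'
import numpy as np
from scipy.optimize import least_squares
from scipy.spatial.transform import Rotation as R
np.set_printoptions(precision=4,suppress=True)
def ray(px,z,info):
    f=240/np.tan(np.radians(info['vertical_fov']/2));T=info['camera_from_world']
    d=T[:3,:3].T@np.array([(px[0]-info['cx'])/f,(px[1]-info['cy'])/f,1]);c=-T[:3,:3].T@T[:3,3]
    return c+d*(z-c[2])/d[2]
def proj(p,info):
    f=240/np.tan(np.radians(info['vertical_fov']/2));T=info['camera_from_world']
    q=T[:3,:3]@p+T[:3,3];return np.array([f*q[0]/q[2]+info['cx'],f*q[1]/q[2]+info['cy']])
def rect(P,L):  # fit x,y,yaw
    r=least_squares(lambda v:(np.array([[np.cos(v[2]),-np.sin(v[2])],[np.sin(v[2]),np.cos(v[2])]])@L.T).T.ravel()+np.tile(v[:2],len(L))-P.ravel(),[.6,0,0])
    return r.x,np.abs(r.fun).max()
E
python3 - <<'E'
from h import *
from plant import arm,cams
I=cams.camera_info('top')
c=lambda x,y,z:ray((x/2.7+225-.3,y/2.7+140-.3),z,I)
P=np.array([c(*p,.11)[:2] for p in[(31,60),(281,19),(316,223),(62,266)]])
print(P);cab,e=rect(P,np.array([[.1,.11],[.1,-.11],[-.1,-.11],[-.1,.11]]));print('cab',cab,e)
h=[c(148,404,.072),c(280,383,.072)];print('handle',h,np.mean(h,0))
B=np.array([c(*p,.045)[:2] for p in[(530,338),(762,383),(752,455),(517,407)]])
blk,e=rect(B,np.array([[.035,.105],[.035,-.105],[-.035,-.105],[-.035,.105]]));print(B,'blk',blk,e)
print('iron top',c(675,394,.133))
ca=cab[2];x=np.array([np.cos(ca),np.sin(ca)])
# lens from picture: barrel front
print('lens px front',c(188,247,.16),'housing top',c(175,185,.185))
print('camera origin',cab[:2]-.05*x)
H=np.mean(h,0)[:2];y=np.array([-x[1],x[0]]);print('handle in cab',(H-cab[:2])@x,(H-cab[:2])@y)
E
```

```text
[[0.8085 0.2791]
 [0.8418 0.0619]
 [0.661  0.036 ]
 [0.6276 0.2515]]
cab [0.7347 0.1571 0.1503] 0.00865437411835146
handle [array([0.5117, 0.1825, 0.072 ]), array([0.528 , 0.0681, 0.072 ])] [0.5199 0.1253 0.072 ]
[[ 0.5659 -0.1566]
 [ 0.5225 -0.3601]
 [ 0.4595 -0.3465]
 [ 0.5048 -0.142 ]] blk [ 0.5132 -0.2513 -0.2148] 0.0039031793151936833
iron top [ 0.5108 -0.25    0.133 ]
lens px front [0.6336 0.1426 0.16  ] housing top [0.679  0.1512 0.185 ]
camera origin [0.6853 0.1497]
handle in cab -0.21720072942849045 0.0006811463685553581
```

```bash
cat >> h.py <<'E'
C=np.array([.7262,.1556]);CY=.150
def W(x,y,z): # cabinet xy to world
    return np.array([C[0]+np.cos(CY)*x-np.sin(CY)*y,C[1]+np.sin(CY)*x+np.cos(CY)*y,z])
def tool(yh,tilt=0,th=0): # tool y heading yh; z tilted by tilt towards heading th
    z=np.array([np.sin(tilt)*np.cos(th),np.sin(tilt)*np.sin(th),-np.cos(tilt)]);y=np.array([np.cos(yh),np.sin(yh),0])
    return R.from_matrix(np.column_stack([np.cross(y,z),y,z]))
def delta(o,p,Rt):
    R0=R.from_rotvec(o['ee_rot']);return np.r_[np.degrees((R0.inv()*Rt).as_rotvec()),1e3*R0.inv().apply(np.array(p)-o['tool_pos'])]
E
python3 - <<'E'
from h import *
from plant import arm,cams
o=arm.get_obs();print(R.from_rotvec(o['ee_rot']).as_matrix())
i=cams.camera_info('wrist')['camera_from_world'];print('wristcam in tool',R.from_rotvec(o['ee_rot']).inv().apply(-i[:3,:3].T@i[:3,3]-o['tool_pos']))
for s in(1,-1):
  Rt=tool(CY+s*np.pi/2,np.pi/6,CY)
  for p in(W(-.27,0,.2),W(-.27,0,.065)):print('push',s,delta(o,p,Rt))
  print('grasp',delta(o,[.511,-.25,.2],tool(-.215+(s-1)/2*np.pi)))
E
```

```text
[[-0.9014  0.433  -0.0009]
 [ 0.433   0.9014 -0.0016]
 [ 0.0001 -0.0018 -1.    ]]
wristcam in tool [ 0.0678 -0.0004 -0.141 ]
push 1 [  -9.0604  -29.1302  -33.4337 -364.0647 -296.952    30.7284]
push 1 [  -9.0604  -29.1302  -33.4337 -364.0808 -296.7106  165.7282]
grasp [  -0.0912    0.0627   76.6592 -568.8892 -603.7669   31.2525]
push -1 [ -37.964    11.808   141.4938 -364.0647 -296.952    30.7284]
push -1 [ -37.964    11.808   141.4938 -364.0808 -296.7106  165.7282]
grasp [  -0.0669   -0.0972 -103.3408 -568.8892 -603.7669   31.2525]
```

Emit:
send_rows([
  [-1.5,-4.9,-5.6,-52,-42,4,0],
  [-3,-9.7,-11.1,-104,-85,9,0],
  [-4.5,-14.6,-16.7,-156,-127,13,0],
  [-6,-19.4,-22.3,-208,-170,18,0],
  [-7.5,-24.3,-27.9,-260,-212,22,0],
  [-9,-29.1,-33.4,-312,-255,26,0],
  [-9,-29.1,-33.4,-364,-297,31,0],
  [-9,-29.1,-33.4,-364,-297,31,0],
])

```text
time: 1.1
tool_pos: [0.4595, 0.1126, 0.1998]
ee_rot: [-0.191, 2.611, 0.052]
ft_force: [0.1, 0.1, -0.0]
grip_width: 0.0
gripper_force: 0.0
```

```bash
python3 - <<'E'
from h import *
from plant import arm,cams
import cv2
o=arm.get_obs();print(o['time'],o['tool_pos'],o['ft_force'],o['grip_width'])
Rt=tool(CY+np.pi/2,np.pi/6,CY)
for p in(W(-.27,0,.065),W(-.23,0,.065),W(-.15,0,.065)):print(delta(o,p,Rt))
I=cams.camera_info('wrist');cv2.imwrite('pics/w1.png',cams.grab_frame('wrist'))
print('handle px',proj(W(-.2086,0,.072),I),'lens',proj(W(-.095,0,.16),I),'tcp',proj(o['tool_pos'],I))
E
```

```text
1.1 [0.4595 0.1126 0.1998] [ 0.1259  0.0894 -0.0034] 4.839462036410562e-05
[ -0.0862   0.0617  -0.1978  67.4181   2.5658 116.7128]
[ -0.0862   0.0617  -0.1978  32.7989   2.7155 136.75  ]
[ -0.0862   0.0617  -0.1978 -36.4395   3.0149 176.8243]
handle px [328.0679 216.4311] lens [328.3472 393.3663] tcp [324.839 312.191]
```

View pics/w1.png

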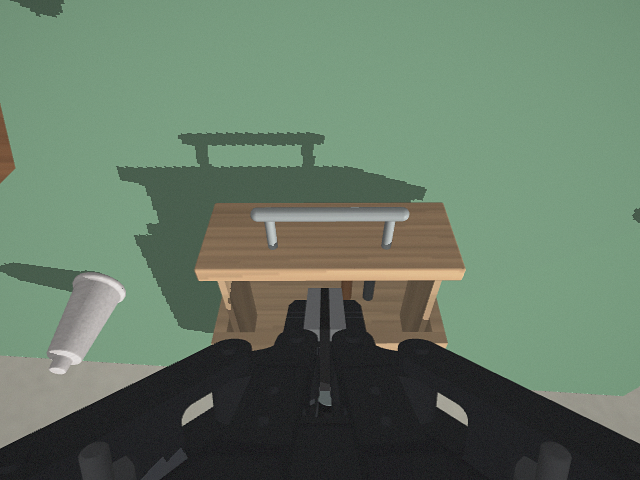

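The wrist view shows the handle centred at (330,215), against a prediction of (328,216). The pose estimate holds, so I'll push.

Emit:
send_rows([
  [0,0,0,34,1,58,0],
  [0,0,0,67,3,117,0],
  [0,0,0,50,3,127,0],
  [0,0,0,33,3,137,0],
  [0,0,0,16,3,147,0],
  [0,0,0,-2,3,157,0],
  [0,0,0,-19,3,167,0],
  [0,0,0,-26,3,171,0],
])

```text
time: 2.15
tool_pos: [0.5657, 0.1349, 0.0642]
ee_rot: [-0.195, 2.614, 0.053]
ft_force: [-0.3, -0.3, 0.8]
grip_width: 0.0003
gripper_force: 0.2
```

```bash
python3 - <<'E'
from h import *
from plant import arm,cams
import cv2
o=arm.get_obs();d=R.from_euler('z',-CY).apply(o['tool_pos']-np.r_[C,0]);print(o['time'],d,o['ft_force'])
cv2.imwrite('pics/w2.png',cams.grab_frame('top')[120:320,200:460].repeat(3,0).repeat(3,1))
E
```

```text
2.15 [-0.1618  0.0035  0.0642] [-0.2549 -0.3315  0.775 ]
```

View pics/w2.png

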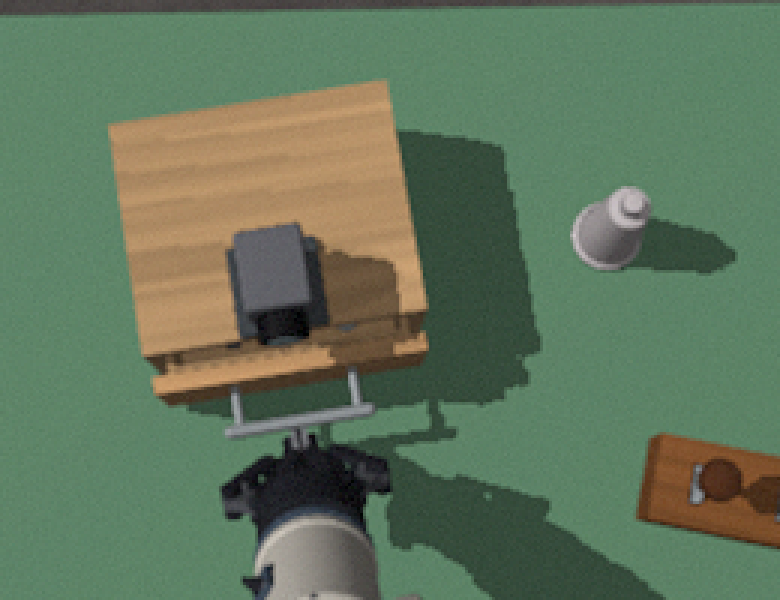

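The drawer is still about 15–20 mm open: its face stands off the carcass at (290,370) in the crop. The push continues.

Emit:
send_rows([
  [0,0,0,-4,0,2.5,0],
  [0,0,0,-8,0,5,0],
  [0,0,0,-11,0,6.5,0],
  [0,0,0,-14,0,8,0],
])

```text
time: 2.7
tool_pos: [0.5808, 0.137, 0.0648]
ee_rot: [-0.195, 2.614, 0.053]
ft_force: [-20.6, -3.3, 9.9]
grip_width: 0.0001
gripper_force: 10.8
```

Emit:
send_rows([
  [0,0,0,-2,0,1,0],
  [0,0,0,-4,0,2.5,0],
])

```text
time: 2.95
tool_pos: [0.5818, 0.1372, 0.064]
ee_rot: [-0.196, 2.624, 0.052]
ft_force: [-57.2, -9.2, 31.1]
grip_width: 0.0
gripper_force: 28.8
```

```bash
python3 - <<'E'
from h import *
from plant import arm
o=arm.get_obs();d=R.from_euler('z',-CY).apply(o['tool_pos']-np.r_[C,0]);print(o['time'],d,o['ft_force'])
E
```

```text
2.95 [-0.1455  0.0033  0.064 ] [-57.1752  -9.1585  31.0747]
```

Stopped hard at 57 N, so the drawer is shut. Now I back off and rise.

Emit:
send_rows([
  [0,0,0,26,0,-15,0],
  [0,0,0,52,0,-30,0.3],
  [0,0,0,27,0,-73,0.6],
  [0,0,0,2,0,-116,0.7],
  [0,0,0,-23,0,-160,0.7],
  [0,0,0,-23,0,-160,0.7],
])

```text
time: 3.7
tool_pos: [0.529, 0.129, 0.223]
ee_rot: [-0.194, 2.6, 0.055]
ft_force: [0.1, 0.6, 0.3]
grip_width: 0.0598
gripper_force: 0.0
```

```bash
python3 - <<'E'
from h import *
from plant import arm
o=arm.get_obs();print(o['time'],o['tool_pos'],o['ft_force'],o['grip_width'])
print(delta(o,[.511-.03*np.sin(.215),-.25-.03*np.cos(.215),.23],tool(-.215)))
E
```

```text
3.7 [0.529 0.129 0.223] [0.0758 0.582  0.3107] 0.05983066206914208
[  29.6319   20.3314  107.8113   69.1438 -400.1815  -49.6835]
```

Emit:
send_rows([
  [2.7,1.9,10,9,-50,-6,0.7],
  [5.4,3.8,20,17,-100,-12,0.7],
  [8.2,5.6,29.7,26,-150,-19,0.7],
  [11,7.5,39.8,35,-200,-25,0.7],
  [13.7,9.4,50,43,-250,-31,0.7],
  [16.4,11.3,60,52,-300,-37,0.7],
  [19,13,69.6,60,-350,-43,0.7],
  [21.8,15,79.4,69,-400,-50,0.7],
])

```text
time: 4.7
tool_pos: [0.5023, -0.2811, 0.2231]
ee_rot: [1.801, 2.385, 0.006]
ft_force: [0.8, 1.1, 0.5]
grip_width: 0.0599
gripper_force: 0.0
```

```bash
python3 - <<'E'
from h import *
from plant import arm
o=arm.get_obs();print(o['time'],o['tool_pos'],o['ft_force'],o['grip_width'])
print(delta(o,[.511-.03*np.sin(.215),-.25-.03*np.cos(.215),.23],tool(-.215)))
E
```

```text
4.7 [ 0.5023 -0.2811  0.2231] [0.7915 1.1261 0.5224] 0.05985025275673717
[ 7.0558  5.3678 28.1421  0.3106  3.3409 -6.6952]
```

Emit:
send_rows([
  [2.4,1.8,9.4,0,3,-7,0.7],
  [4.8,3.6,18.8,0,3,-7,0.7],
  [7.1,5.4,28.1,0,3,-7,0.7],
  [7.1,5.4,28.1,0,3,-7,0.7],
])

```text
time: 5.2
tool_pos: [0.5048, -0.2785, 0.2294]
ee_rot: [-2.439, -1.979, 0.002]
ft_force: [-0.3, -1.1, -0.3]
grip_width: 0.0597
gripper_force: 0.0
```

```bash
python3 - <<'E'
from h import *
from plant import arm,cams
import cv2
o=arm.get_obs();print(o['time'],o['tool_pos'],o['ee_rot'])
I=cams.camera_info('wrist');cv2.imwrite('pics/w3.png',cams.grab_frame('wrist'))
print(proj(np.array([.511,-.25,.133]),I),proj(np.array([.513,-.251,.045]),I))
E
```

```text
5.2 [ 0.5048 -0.2785  0.2294] [-2.4393 -1.9787  0.0015]
[324.9363 200.2834] [327.4909 184.4197]
```

View pics/w3.png

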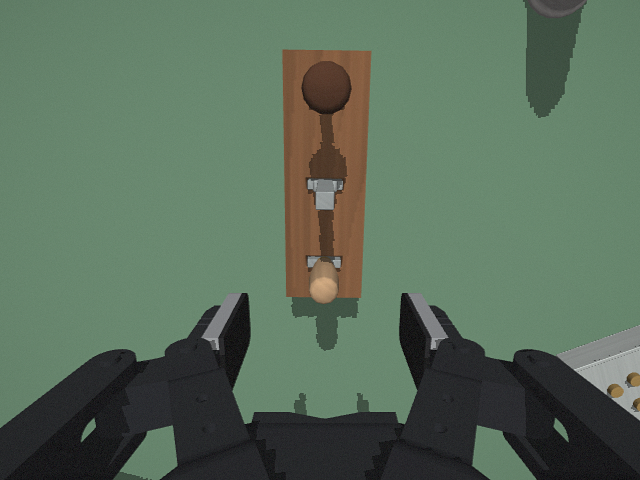

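The wrist view shows the iron's top at (325,200), exactly as predicted, and the block is aligned with the tool. Going down to grasp.

```bash
python3 - <<'E'
from h import *
from plant import arm
o=arm.get_obs()
for z in(.229,.097):print(delta(o,[.512,-.2505,z],tool(-.215)))
E
```

```text
[-0.0109  0.0441  0.5395 28.6725  1.5     0.7603]
[ -0.0109   0.0441   0.5395  28.774    1.5257 132.7602]
```

Emit:
send_rows([
  [0,0,0.5,15,1.5,0,0.7],
  [0,0,0.5,28.7,1.5,0,0.7],
  [0,0,0.5,28.7,1.5,35,0.7],
  [0,0,0.5,28.7,1.5,70,0.7],
  [0,0,0.5,28.7,1.5,105,0.7],
  [0,0,0.5,28.7,1.5,132.5,0.7],
  [0,0,0.5,28.7,1.5,132.5,0.7],
  [0,0,0.5,28.7,1.5,132.5,0.5],
], force=60)

```text
time: 6.25
tool_pos: [0.5126, -0.25, 0.1001]
ee_rot: [2.446, 1.967, 0.001]
ft_force: [0.8, 0.1, 0.4]
grip_width: 0.0436
gripper_force: 0.0
```

Emit:
send_rows([
  [0,0,0,0,0,0,0.3],
  [0,0,0,0,0,0,0],
  [0,0,0,0,0,0,0],
  [0,0,0,0,0,0,0],
  [0,0,0,0,0,0,0],
  [0,0,0,0,0,0,0],
], force=60)

```text
time: 7.0
tool_pos: [0.5121, -0.2506, 0.0999]
ee_rot: [2.448, 1.966, 0.0]
ft_force: [-2.5, 1.0, 5.5]
grip_width: 0.0109
gripper_force: 58.5
```

Emit:
send_rows([
  [0,0,0,0,0,-15,0],
  [0,0,0,0,0,-35,0],
  [0,0,0,0,0,-60,0],
  [0,0,0,0,0,-90,0],
  [0,0,0,0,0,-120,0],
  [0,0,0,0,0,-147,0],
  [0,0,0,0,0,-147,0],
  [0,0,0,0,0,-147,0],
])

```text
time: 8.0
tool_pos: [0.5118, -0.2501, 0.2446]
ee_rot: [-2.449, -1.967, 0.001]
ft_force: [-0.0, 0.8, -2.7]
grip_width: 0.0108
gripper_force: 58.6
```

```bash
python3 - <<'E'
from h import *
from plant import arm
o=arm.get_obs();print(o['tool_pos'],o['ft_force'],o['grip_width'])
print(W(-.215,0,.247),delta(o,W(-.215,0,.247),tool(CY+np.pi/2)))
print(delta(o,W(-.265,-.0,.247),tool(CY+np.pi/2)))
E
```

```text
[ 0.5118 -0.2501  0.2446] [-0.0051  0.8063 -2.6986] 0.010769763159380705
[0.5136 0.1235 0.247 ] [  -0.0421   -0.0099 -111.0454  365.1953  -78.7998   -2.5467]
[  -0.0421   -0.0099 -111.0454  347.2399 -125.4646   -2.5168]
```

Emit:
send_rows([
  [0,0,-9,40,-15,-2.5,0],
  [0,0,-18,83,-30,-2.5,0],
  [0,0,-28,127,-46,-2.5,0],
  [0,0,-38,171,-62,-2.5,0],
  [0,0,-48,215,-78,-2.5,0],
  [0,0,-58,259,-94,-2.5,0],
  [0,0,-68,303,-110,-2.5,0],
  [0,0,-78,347,-125,-2.5,0],
])

```text
time: 9.0
tool_pos: [0.4638, 0.117, 0.2457]
ee_rot: [-0.656, -3.07, 0.003]
ft_force: [0.4, 0.2, -2.2]
grip_width: 0.011
gripper_force: 58.8
```

Emit:
send_rows([
  [0,0,-9,0,0,0,0],
  [0,0,-18,0,0,0,0],
  [0,0,-27,0,0,0,0],
  [0,0,-33,0,0,0,0],
  [0,0,-33,0,0,0,0],
])

```text
time: 9.62
tool_pos: [0.4642, 0.1155, 0.2459]
ee_rot: [0.232, -3.13, 0.002]
ft_force: [0.4, 0.3, -2.1]
grip_width: 0.011
gripper_force: 59.0
```

```bash
python3 - <<'E'
from h import *
from plant import arm
o=arm.get_obs();print(o['tool_pos'],o['ft_force'],o['grip_width'])
print(delta(o,W(-.215,0,.247),tool(CY+np.pi/2)))
E
```

```text
[0.4642 0.1155 0.2459] [ 0.3773  0.3044 -2.1246] 0.011034214808946848
[ -0.0457  -0.1522  -0.1017 -50.0298   0.5461  -1.2409]
```

Emit:
send_rows([
  [0,0,0,-15,0,-1,0],
  [0,0,0,-30,0,-1,0],
  [0,0,0,-42,0,-1,0],
  [0,0,0,-50,0.5,-1,0],
  [0,0,0,-50,0.5,-1,0],
  [0,0,0,-50,0.5,-1,0],
])

```text
time: 10.38
tool_pos: [0.5138, 0.1235, 0.2486]
ee_rot: [0.234, -3.133, 0.001]
ft_force: [0.3, 0.2, -1.8]
grip_width: 0.0112
gripper_force: 58.9
```

```bash
python3 - <<'E'
from h import *
from plant import arm,cams
import cv2
o=arm.get_obs();print(o['tool_pos'],o['ee_rot'],o['ft_force'])
I=cams.camera_info('scene');a=cams.grab_frame('scene')
x0,y0=230,110
cv2.imwrite('pics/s2.png',cv2.resize(a[y0:y0+150,x0:x0+200],None,fx=4,fy=4,interpolation=cv2.INTER_CUBIC))
q=lambda p:(proj(p,I)-[x0,y0]+.3)*4
t=o['tool_pos'];print('exp tips',[q(t+W(0,s*.015,0)-np.r_[C,0]-[0,0,.087]) for s in(-1,1)],'lens',q(W(-.095,0,.16)),'tcp',q(t))
T=cams.camera_info('top');b=cams.grab_frame('top')
cv2.imwrite('pics/t2.png',cv2.resize(b[130:290,220:420],None,fx=4,fy=3.75,interpolation=cv2.INTER_CUBIC))
E
```

```text
[0.5138 0.1235 0.2486] [ 0.2338 -3.1328  0.0013] [ 0.3355  0.2122 -1.818 ]
exp tips [array([261.7178, 393.1728]), array([295.194 , 375.3127])] lens [435.2394 449.4659] tcp [274.6478 250.6283]
```

View pics/s2.png

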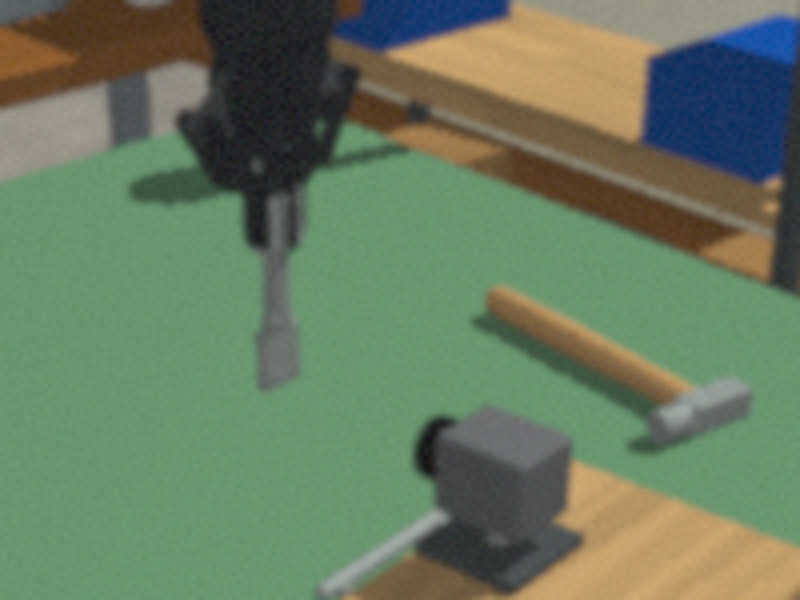

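View pics/t2.png

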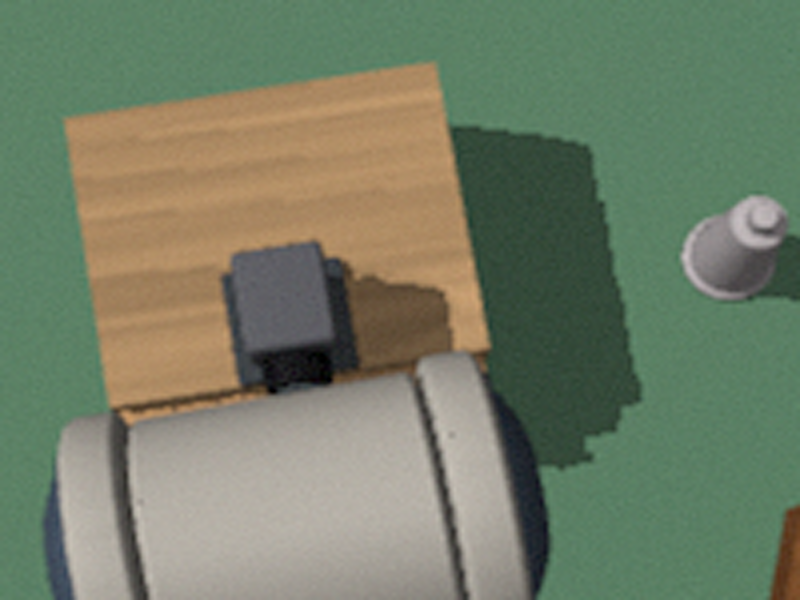

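The tips are at (263,389) and (299,377), within about 4 px (magnified) of the expected points. The black lens face sits at the predicted point and the drawer is flush, so I'm handing in.

```bash
python3 -c "
from plant import finish_job
print(finish_job())"
```

```text
the job is handed in; nothing more can be done
None
```

The job is handed in with no verdict returned: the drawer is shut, and the iron is held upright, teeth down, about 120 mm in front of the lens; the last camera view agreed with the planned pose to within a few millimetres.

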